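# Hold the housing cover over its threaded holes

### The arm

A 6-joint arm with a two-finger parallel gripper is mounted at the origin on the work surface. World frame = base frame: x ahead of the robot, y to its left, z up, the work surface at z = 0. Lengths are in mm, angles in rad, forces in N, time in s.
With the tool pointing down it reaches from about 350 to 875 mm from the base axis. Payload 4.2 kg.
Tool frame: the origin (TCP) lies midway between the tips of the shut fingers; the grasp point (between the pads) lies 19 mm behind it; y points along the fingers, x is the direction in which the jaws open and shut, and the axes are right-handed (so a half turn about y gives the same grasp; the last joint's range is limited). The gripper opens to 85 mm and grips with 20 to 120 N. Pads are 22 mm wide; open, the fingers measure 114 mm over their backs; the gripper's body (76 mm by 85 mm) begins 54 mm behind the grasp point. The pads swing forward as they close: fully open they stand 13 mm farther back than shut.
Start: joints at [0.259, 0.385, 0.008, 0, -1.194, -0.259], TCP at [624.979, 0.025, 231.312] pointing down, gripper open.
Joint ranges: [-3.14, 3.14], [-1.21, 2.06], [-1.07, 1.41], [-3.16, 2.05], [-2.99, -0.16], [-3.1, 3.1]. Speed limits (rad/s): [2.79, 2.79, 3.14, 3.14, 3.14, 3.14].

### API

Orientations are given as a unit quaternion [x, y, z, w].
In Python, from bench import read_state, get_image, job_done gives the robot as it stands.
- The arm moves only by the tool play_rows, never from a script. Its argument "series" is a list of rows, each a list of 7 numbers: the shift along the tool's x, y, z in m, then the turn, a rotation vector about the tool's x, y, z in rad, then the finger opening in m, from 0 to 0.0854. In form: [[x, y, z, wx, wy, wz, claw], ...]. A call has 1 to 10 rows; each row shifts and turns the pose as measured when the row begins, along the tool's axes as they then stand; what a row does not reach is not made up. A row lasts 1/10 s, in which the tool goes at most 50 mm and 8.59 degrees, less where a joint would pass 70% of its speed; a pose out of reach is approached as far as the arm can. A call with a gripper value outside its range is refused whole. The fingers move at their own pace and stop on an object; the grip force is fixed at half the most. Time passes only in rows, so rows that do not move let the fingers close. It gives the time, the measured TCP pose, the force and the opening at its end, in the units of the state.
- read_state(): the state, without advancing time (a new reading comes with each control period).
- get_image(name): name is "scene" or "side" or "wrist"; returns a dict with "color" (480x640x3 uint8, red, green, blue), "intrinsics" (3x3 intrinsics, pixels), "origin" and "orientation" of the camera in the world. Camera axes: x right, y down, z forward; pixel columns grow to the right and rows downward; lengths in mm; the calibration is good to about 2 mm. The wrist camera is an equidistant fisheye: a pixel r from the principal point sees the ray r / f radians off the axis. A picture is of the moment at which its call begins. There is no depth.
- job_done(): hands the job in, once; it reports no verdict.
The state is a dict: "clock": time; "joints": joint angles; "joint_vel": joint speeds; "joint_efforts": joint torques, N m; "position": TCP position; "ee_rot": TCP orientation; "contact_force": force on the tool from outside, world axes, zero at the start; "wrist_torque": the same for the moment, N m; "gripper_width": finger opening in mm.
Only numpy, scipy, OpenCV 4.12 (cv2) and the standard library are available. Lean on these libraries where they do the work, as an engineer would, in place of code of your own. Each camera call takes 0.05 s, during which the arm holds its last target. There are 200 camera calls.

### The job

First lock the assembly fixture by throwing its lever until the pointer is centred in the notch marked by two pins, and let go of the lever. Then pick up the stepped cover plate by its handle and hold it level, still and hovering about 15 mm above the rim of the housing, wide end over wide end, so that each of the four threaded holes is seen whole through its cover hole, ready for the screws. Finish while still holding it there; never let the cover touch the housing or fixture, and leave the other things on the bench alone.

Things in the scene. Friction and masses are not known exactly. Their poses are not given: they have to be found in the camera images.
- fixture: Fixed steel fixture, base plate 12 mm thick (x -105 to 85, y -290 to 60 mm), carrying an open stepped grey cast housing with a circuit board in it. Origin on the bench under the housing's centre, z up. Housing in plan: wide half x -65 to 5 mm, 110 mm wide in y; narrow half x 5 to 65 mm, 72 mm wide; rim 62 mm above the bench. The lever's upright pivot is at (30, -170) mm.
- seat (a point): Centre of the housing's rim plane, at (0, 0, 62) mm of the fixture's frame, same axes. A cover set down in place would have its underside origin here with the same axes.
- lever (a joint): Lock lever, turning about the fixture's upright pivot, in rad; seen from above, positive is anticlockwise. At 0 the arm points along the fixture's -x; travel -0.85 to 0.85. There is no spring and no click: friction (about 0.12 N m, 1.5 N at the knob) leaves it where it is let go.
- lever_knob (a point): Point on the lever's upright black knob, a round grip 22 mm in diameter from 51 to 87 mm above the bench; the point lies on its axis 70 mm above the bench and 80 mm from the pivot axis. Axes are the lever's: its -x points from the pivot along the arm.
- lever_pointer (a point): Point on the steel pointer (7 mm wide) that continues the lever's arm beyond the knob, 100 mm from the pivot axis, 41 mm above the bench, just over the notched sector.
- notch (a point): Middle of the marked notch in the aluminium sector plate under the pointer (top 46 mm above the bench), 100 mm from the pivot axis. A slot about 16 mm wide, open towards the pivot, with two small steel pins (6 mm) standing on either side of its outer end. Its place along the arc varies. Axes: -x points from the pivot to the notch.
- cover_handle (a point): Centre of the black grip bar of the loose grey cover plate (about 0.35 kg), which starts flat on the bench, handle up. Bar 70 mm long along the cover's x, 12 mm wide in y, 14 mm high (31 to 45 mm above the underside), on two legs, open beneath. This point: (-5, 0, 38) mm of the cover's frame. Axes are the cover's.
- cover_underside (a point): Origin of the cover plate, on its underside midway along its length; z up. The plate is 5 mm thick and stepped in plan like the housing: wide half x -65 to 5 mm, 110 mm wide; narrow half x 5 to 65 mm, 72 mm wide.
- hole_wide_left (a point): Centre, at the underside, of the cover's 14 mm through hole at (-52, 42) mm of the cover's frame.
- thread_wide_left (a point): Mouth of the 6 mm threaded hole in the housing's rim at (-52, 42) mm of the fixture's frame, 62 mm above the bench.
- hole_wide_right (a point): Centre, at the underside, of the cover's 14 mm through hole at (-52, -42) mm of the cover's frame.
- thread_wide_right (a point): Mouth of the 6 mm threaded hole in the housing's rim at (-52, -42) mm of the fixture's frame, 62 mm above the bench.
- hole_narrow_left (a point): Centre, at the underside, of the cover's 14 mm through hole at (52, 23) mm of the cover's frame.
- thread_narrow_left (a point): Mouth of the 6 mm threaded hole in the housing's rim at (52, 23) mm of the fixture's frame, 62 mm above the bench.
- hole_narrow_right (a point): Centre, at the underside, of the cover's 14 mm through hole at (52, -23) mm of the cover's frame.
- thread_narrow_right (a point): Mouth of the 6 mm threaded hole in the housing's rim at (52, -23) mm of the fixture's frame, 62 mm above the bench.
- wrench: Bystander: open-ended steel wrench 200 mm long lying beyond the work. Leave alone.
- screwdriver: Bystander: red-handled screwdriver lying on the bench near the robot. Leave alone.
- parts_bin: Bystander: orange plastic bin 100 x 140 x 60 mm beyond the cover. Leave alone.
- driver: Bystander: cordless driver about 195 mm tall standing on its battery. Leave alone.
- sector: The fixed aluminium sector plate, part of the fixture, an arc 88 to 122 mm from the pivot; origin on the pivot axis 12 mm above the bench; its -x points to the notch.
- cover: The loose cover plate as a whole; same point and axes as cover_underside.
Not all that is in view belongs to the job. Of the things that look like the cover, the larger one is meant.

How it is judged (in metres and radians):
On the way, in this order (a step that is already met when the one before it is completed fails the run):
1. the lever's pointer is in the marked notch and the lever has been let go (horizontal distance between lever_pointer and notch below 0.006 m and contact force between lever and the fingers below 0.1 N), for 0.3 s.
2. the cover is lifted clear of the bench (height (world z) of cover_underside above 0.03 m), for 0.2 s.
3. the cover hovers level over the rim with its four holes over the threaded holes (z of cover_underside in the frame of seat between 0.006 and 0.03 m and angle between cover_underside's own z axis and vertical below 0.1 rad and horizontal distance between hole_wide_left and thread_wide_left below 0.004 m and horizontal distance between hole_wide_right and thread_wide_right below 0.004 m and horizontal distance between hole_narrow_left and thread_narrow_left below 0.004 m and horizontal distance between hole_narrow_right and thread_narrow_right below 0.004 m), for 0.3 s.
At the end, for the whole second after the job is handed in: Fingers hold the cover still (under 20 mm/s), underside 6 to 30 mm above the rim, level within 0.1 rad, each hole within 4 mm horizontally of its threaded hole, not touching the fixture; the lever pointer is within 6 mm of the notch middle (all of step 3 and horizontal distance between lever_pointer and notch below 0.006 m and linear speed of cover below 0.02 m/s and contact force between cover and the fingers above 1 N and contact force between cover and fixture below 0.1 N and contact force between cover and sector below 0.1 N); the arm keeps its last pose, push and grip.
It fails at once if the cover touches the fixture or housing (contact force between cover and fixture above 1 N or contact force between cover and sector above 1 N).
It fails at once if the wrench is disturbed (moved more than 30 mm) (distance of wrench from where it was at the start of the episode above 0.03 m).
It fails at once if the screwdriver is disturbed (moved more than 30 mm) (distance of screwdriver from where it was at the start of the episode above 0.03 m).
It fails at once if the parts_bin is disturbed (moved more than 30 mm) (distance of parts_bin from where it was at the start of the episode above 0.03 m).
It fails at once if the driver is disturbed (moved more than 30 mm) (distance of driver from where it was at the start of the episode above 0.03 m).
It also fails if it takes over 54 s, if anything falls off the work surface, if the arm or the gripper's body presses on something with over 40 N, if the wrist force passes 120 N, or if a joint passes its speed limit or range.

## Working session

There is one attempt and no reset: what is moved stays moved. The work goes in short steps, Python scripts to look and compute and a tool call to move; the robot and the scene stay as the last step left them, time stands still between calls to the robot, and variables do not carry over. Pictures are saved under pics/ and viewed, about 8 in all and at most 12, crops included, and the job is handed in when it is done.

Besides the shell and the picture viewer there is one more tool, called by a JSON object that holds its "api" and its "payload". play_rows: Moves the arm, as the interface text tells. Its arguments: {"type":"object","properties":{"series":{"type":"array","items":{"type":"array","items":{"type":"number"}}}},"required":["series"]}

```bash
mkdir -p pics; ls
python3 - <<'E'
from bench import *
import cv2,numpy as np
print(read_state())
for n in("scene","side","wrist"):
    d=get_image(n);cv2.imwrite(f"pics/{n}0.png",d["color"][:,:,::-1]);print(n,d["intrinsics"],d["origin"],d["orientation"])
E
```

```text
pics
{'clock': 0.0, 'joints': array([ 2.58578155e-01,  3.85564441e-01,  6.63175221e-03, -4.92115510e-04,
       -1.19400333e+00, -2.58609988e-01]), 'joint_vel': array([ 1.51521453e-04, -1.32194285e-03,  1.43695071e-03,  7.48760340e-04,
       -4.70767168e-05,  1.97014426e-04]), 'joint_efforts': array([-9.55001960e-04, -3.92286408e+01,  1.88399577e+01,  4.18616563e+00,
       -4.72148502e-03,  8.27910434e-07]), 'position': array([6.24418324e+02, 4.03823336e-03, 2.30220167e+02]), 'ee_rot': array([ 6.97249812e-04, -7.07069240e-01,  7.07143468e-01,  8.48140513e-04]), 'contact_force': array([-0.26409459, -0.79656665,  0.00665816]), 'wrist_torque': array([-0.03118615, -0.00549274, -0.01394016]), 'gripper_width': 85.90125371320356}
scene [[525.05039038   0.         323.61148169]
 [  0.         525.05039038 244.14458012]
 [  0.           0.           1.        ]] [1184.50539785 -204.60386259  859.34525611] [ 0.78593853  0.5026151  -0.1936396  -0.30361554]
side [[495.69085537   0.         318.2847511 ]
 [  0.         495.69085537 244.89753215]
 [  0.           0.           1.        ]] [166.78434256 729.53456301 827.42663916] [-0.26087322  0.88484564 -0.37223995  0.10213116]
wrist [[371.64829954   0.         319.44981232]
 [  0.         371.64829954 238.24260905]
 [  0.           0.           1.        ]] [624.73615008 -70.11207276 372.1603921 ] [-1.27284868e-04  9.90378896e-01  1.38380716e-01 -6.36032420e-04]
```

View pics/scene0.png

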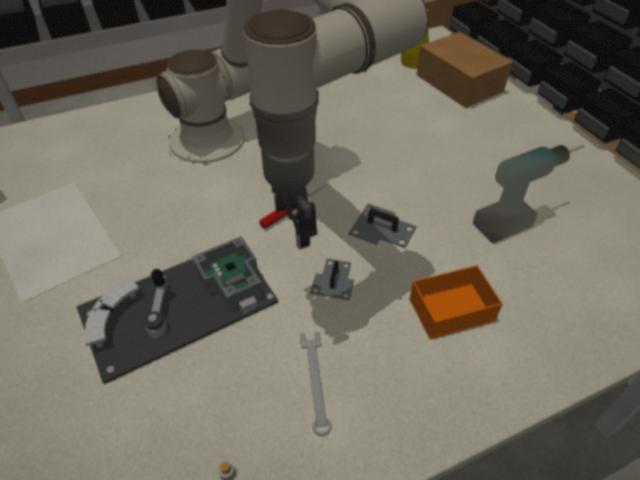

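View pics/side0.png

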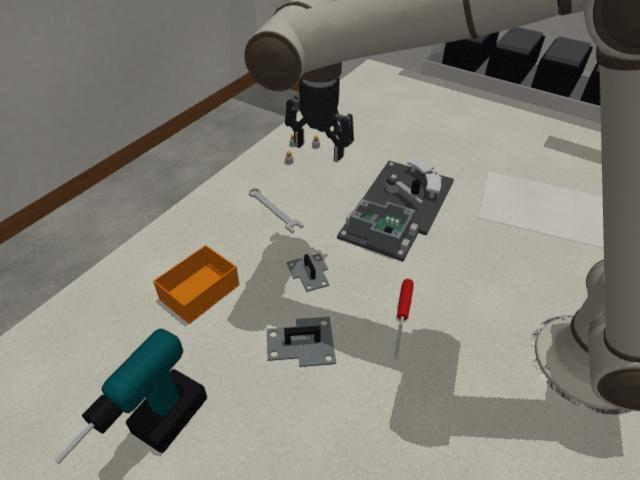

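View pics/wrist0.png

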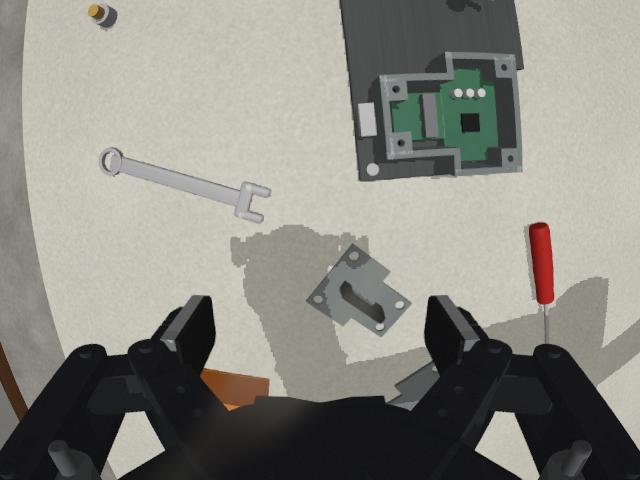

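The scene view shows the fixture (housing at 233,268, lever pivot at 155,322, knob at 157,275) and the larger cover at (382,225). The wrist view shows the four threads at about (504,68), (510,158), (396,89) and (401,142).

```bash
cat > h.py <<'E'
import numpy as np,cv2
from bench import *
from scipy.spatial.transform import Rotation as R
from scipy.optimize import least_squares
def grab(n,name):
    d=get_image(n);cv2.imwrite(f"pics/{name}.png",d["color"][:,:,::-1])
    np.savez(f"pics/{name}.npz",K=d["intrinsics"],o=d["origin"],q=d["orientation"],fish=n=="wrist");return d["color"]
def cam(name): return dict(np.load(f"pics/{name}.npz"))
def proj(c,P):
    p=(np.atleast_2d(P)-c["o"])@R.from_quat(c["q"]).as_matrix();K=c["K"]
    if c["fish"]:
        r=np.hypot(p[:,0],p[:,1]);u=p[:,:2]/r[:,None]*np.arctan2(r,p[:,2])[:,None]
    else: u=p[:,:2]/p[:,2:]
    return u*K[0,0]+K[:2,2]
def hit(c,uv,z):
    u=(np.atleast_2d(uv)-c["K"][:2,2])/c["K"][0,0]
    if c["fish"]:
        t=np.linalg.norm(u,axis=1,keepdims=True);d=np.c_[u/t*np.sin(t),np.cos(t)]
    else: d=np.c_[u,np.ones(len(u))]
    d=d@R.from_quat(c["q"]).as_matrix().T
    return c["o"]+d*((z-c["o"][2])/d[:,2])[:,None]
def place(p,L):  # p=(x,y,yaw)
    L=np.atleast_2d(L).astype(float);s,c_=np.sin(p[2]),np.cos(p[2])
    return np.c_[p[0]+c_*L[:,0]-s*L[:,1],p[1]+s*L[:,0]+c_*L[:,1],L[:,2]]
def fit(c,uv,L,p0):
    s=least_squares(lambda p:(proj(c,place(p,L))-uv).ravel(),p0);return s.x,np.sqrt((s.fun**2).mean())
H=np.array([[-52,42,0],[-52,-42,0],[52,23,0],[52,-23,0.]])
def tool():
    s=read_state();return s["position"],R.from_quat(s["ee_rot"]).as_matrix(),s
def step(target,axisyaw=None):  # remaining shift in tool axes (mm), and tool turn
    p,M,s=tool();return (np.asarray(target)-p)@M
E
python3 - <<'E'
from h import *
c=cam("wrist0")
p,e=fit(c,[[510,158],[504,68],[401,142],[396,89]],H+[0,0,62],[600,-180,0]);print("fix",p,e)
c2=cam("scene0")
print("pred thr in scene",proj(c2,place(p,H+[0,0,62])).round(1))
piv=place(p,[30,-170,50]);print("pivot",piv,proj(c2,piv))
print("knob top",hit(c2,[157,273],87),"cover hdl",hit(c2,[383,213],45),"sideHdl",hit(cam("side0"),[302,330],45))
print(tool()[1].round(2))
E
```

```text
Traceback (most recent call last):
  File "h.py", line 8, in cam
    def cam(name): return dict(np.load(f"pics/{name}.npz"))
                               ~~~~~~~^^^^^^^^^^^^^^^^^^^^
FileNotFoundError: [Errno 2] No such file or directory: 'pics/wrist0.npz'
```

Run:
```python
from h import *
for n in("scene","side","wrist"): grab(n,n+"0")
c=cam("wrist0")
p,e=fit(c,[[510,158],[504,68],[401,142],[396,89]],H+[0,0,62],[600,-180,0]);print("fix",p,e)
c2=cam("scene0")
print("pred thr in scene",proj(c2,place(p,H+[0,0,62])).round(1))
piv=place(p,[30,-170,50]);print("pivot",piv,proj(c2,piv))
print("knob top",hit(c2,[157,273],87),"cover hdl",hit(c2,[383,213],45),"sideHdl",hit(cam("side0"),[302,330],45))
print(tool()[1].round(2))
```

```text
fix [ 5.07184825e+02 -9.33848743e+01  1.02191241e-01] 0.4700724514331559
pred thr in scene [[238.8 242.6]
 [200.3 258.4]
 [252.2 280.5]
 [230.2 290.3]]
pivot [[ 554.37060543 -259.43758321   50.        ]] [[152.79328704 318.49018774]]
knob top [[ 483.65731755 -226.9241701    87.        ]] cover hdl [[484.87316706 264.53836662  45.        ]] sideHdl [[485.98231372 267.44184518  45.        ]]
[[-1. -0. -0.]
 [ 0. -0. -1.]
 [ 0. -1.  0.]]
```

{"api": "play_rows", "payload": {"series": [[0.0155,-0.005,0.025,0,0,0,0.085],[0.0155,-0.005,0.025,0,0,0,0.085],[0.0155,-0.005,0.025,0,0,0,0.085],[0.0155,-0.005,0.025,0,0,0,0.085],[0.0155,-0.005,0.025,0,0,0,0.085],[0.0155,0,0.025,0,0,0,0.085],[0.0155,0,0.025,0,0,0,0.085],[0.0155,0,0.025,0,0,0,0.085],[0,0,0,0,0,0,0.085]]}}

```text
clock: 1.2
position: [496.2, -206.0, 256.0]
ee_rot: [0.002, -0.707, 0.707, -0.0]
contact_force: [0.3, -0.0, -0.8]
gripper_width: 85.2
```

Run:
```python
from h import *
grab("wrist","w1");print(tool()[0])
```

```text
[ 497.06246825 -205.12641006  256.05840824]
```

View pics/w1.png

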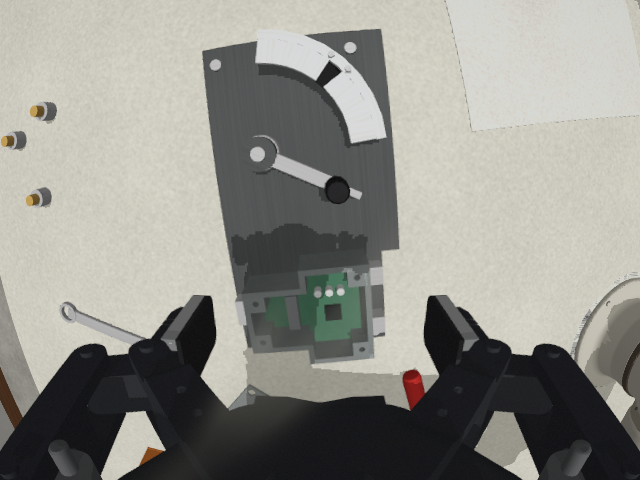

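The wrist view shows the pivot at (258,154), knob at (337,189), the notch's dark slot at about (328,73), and the pins at (331,55) and (348,70).

Run:
```python
from h import *
c=cam("w1")
im=cv2.imread("pics/w1.png")
a=cv2.resize(im[25:215,240:400],None,fx=3,fy=3,interpolation=cv2.INTER_CUBIC)
b=cv2.resize(im[255:365,230:390],None,fx=2,fy=2,interpolation=cv2.INTER_CUBIC)
o=np.zeros((600,800,3),np.uint8);o[:570,:480]=a;o[:220,480:]=b
cv2.imwrite("pics/w1c.png",o)
p=[507.2,-93.4,.102]
print(proj(c,place(p,H+[0,0,62])).round(1))
print("piv",place(p,[30,-170,50]),hit(c,[258,154],55),"knob",hit(c,[337,188],87),"notch",hit(c,[328,73],46),"pins",hit(c,[[331,55],[347.5,70]],52))
```

```text
[[361.  349.7]
 [356.4 277.7]
 [261.9 342.5]
 [254.6 304.1]]
piv [[ 554.35402333 -259.46172974   50.        ]] [[ 553.01132836 -259.1773323    55.        ]] knob [[ 481.37748705 -231.64864726   87.        ]] notch [[ 488.56518487 -335.53952358   46.        ]] pins [[ 486.00809377 -351.95073898   52.        ]
 [ 470.85760289 -337.73819196   52.        ]]
```

View pics/w1c.png

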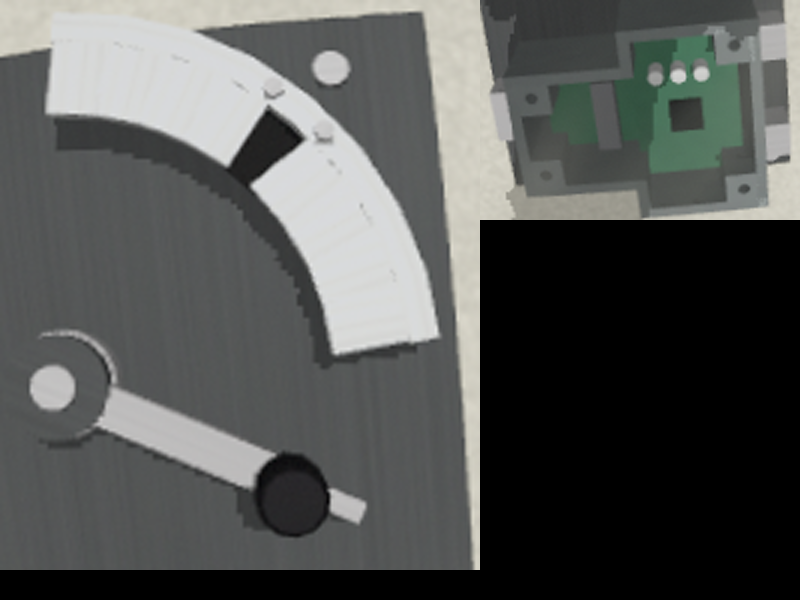

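{"api": "play_rows", "payload": {"series": [[0,0.012,0,0,0.149,0,0.06],[0,0.012,0,0,0.149,0,0.06],[0,0.012,0,0,0.149,0,0.06],[0,0.012,0,0,0.149,0,0.06],[0,0.012,0,0,0.149,0,0.06],[0,0.012,0,0,0.149,0,0.06],[0,0.012,0,0,0.149,0,0.06],[0,0.012,0,0,0.149,0,0.06],[0,0.012,0,0,0.149,0,0.06],[0,0.012,0,0,0.149,0,0.06]]}}

```text
clock: 2.25
position: [505.2, -198.1, 133.5]
ee_rot: [0.484, 0.519, -0.516, -0.48]
contact_force: [0.1, -0.2, -0.7]
gripper_width: 59.7
```

```bash
cat >> h.py <<'E'
def yaw():
    M=tool()[1];return np.degrees(np.arctan2(M[1,0],M[0,0]))
E
python3 - <<'E'
from h import *
c0,c1=cam("wrist0"),cam("w1")
L=H+[0,0,62]
u0=np.array([[510,158],[504,68],[401,142],[396,89]]);u1=np.array([[362,349],[357.5,277.5],[263,342.5],[256,304]])
s=least_squares(lambda p:np.r_[proj(c0,place(p,L))-u0,proj(c1,place(p,L))-u1].ravel(),[507,-93,.1]);p=s.x
print("fix",p,np.abs(s.fun).max(),fit(c1,u1,L,p))
piv=place(p,[30,-170,0])[0,:2];print("piv",piv)
def ang(P): d=P[:,:2]-piv;return np.degrees(np.arctan2(d[:,1],d[:,0]))%360,np.hypot(*d.T)
print("knob",ang(hit(c1,[337,188],87)),"notch",ang(hit(c1,[[327.7,74.4],[335.2,65.7],[320,83.2]],46)),"pinmid",ang(hit(c1,[[339.5,61.5]],50)))
for a in(159.2,194,229): print(a,piv+80*np.array([np.cos(np.radians(a)),np.sin(np.radians(a))]))
k=piv+80*np.array([np.cos(np.radians(159.2)),np.sin(np.radians(159.2))])
print(tool()[0],yaw(),step([*k,110]))
E
```

```text
fix [ 5.06640076e+02 -9.35126917e+01  1.03305939e-01] 0.8872630215942365 (array([ 5.05991903e+02, -9.36832888e+01,  1.04419353e-01]), np.float64(0.16925449221455413))
piv [ 554.01092566 -259.5126996 ]
knob (array([159.01190374]), array([77.79474158])) notch (array([228.8823913 , 229.09863885, 228.70222401]), array([ 99.10391851, 110.15136653,  87.95667007])) pinmid (array([228.78388629]), array([115.20246778]))
159.2 [ 479.22487155 -231.10414261]
194 [ 476.38726756 -278.86645125]
229 [ 501.52620334 -319.88946602]
[ 505.217204   -198.0731926   133.47504451] 94.1484036423277 [-31.03696474  23.30640633  28.4822921 ]
```

{"api": "play_rows", "payload": {"series": [[-0.011,0,0.01,0,0,0,0.06],[-0.011,0,0.01,0,0,0,0.06],[-0.011,0,0.01,0,0,0,0.06],[0,0,0,0,0.146,0,0.06],[0,0,0,0,0.146,0,0.06],[0,0,0,0,0.146,0,0.06],[0,0,0,0,0,0,0.06]]}}

```text
clock: 2.95
position: [474.9, -237.3, 134.7]
ee_rot: [0.586, 0.402, -0.397, -0.581]
contact_force: [-0.5, -0.5, 0.5]
gripper_width: 60.3
```

Run:
```python
from h import *
print(tool()[0],yaw(),step([479.2,-231.1,58]))
```

```text
[ 474.87809802 -237.30552359  134.68370369] 68.76294713076123 [ 7.20281818 76.70995941 -1.1310656 ]
```

{"api": "play_rows", "payload": {"series": [[0.0035,0.01,-0.0005,0,0,0,0.06],[0.0035,0.015,-0.0005,0,0,0,0.06],[0,0.016,0,0,0,0,0.06],[0,0.016,0,0,0,0,0.06],[0,0.012,0,0,0,0,0.06],[0,0.008,0,0,0,0,0.06],[0,0,0,0,0,0,0.06]]}}

```text
clock: 3.65
position: [478.7, -232.5, 54.3]
ee_rot: [0.583, 0.408, -0.402, -0.577]
contact_force: [0.0, 0.8, -0.4]
gripper_width: 60.0
```

Run:
```python
from h import *
print(tool()[0],yaw(),step([479.2,-231.1,58]),tool()[1].round(3))
```

```text
[ 478.73664086 -232.532186     54.30045021] 69.87505234813959 [ 1.5140027  -3.69596639  0.01246618] [[ 0.344  0.012 -0.939]
 [ 0.939 -0.002  0.344]
 [ 0.003 -1.    -0.012]]
```

{"api": "play_rows", "payload": {"series": [[0.001,-0.003,0,0,0,0,0.03],[0,0,0,0,0,0,0.015],[0,0,0,0,0,0,0.015],[0,0,0,0,0,0,0.015]]}}

```text
clock: 4.05
position: [479.4, -231.5, 58.5]
ee_rot: [0.582, 0.409, -0.402, -0.576]
contact_force: [0.7, -2.4, -6.3]
gripper_width: 20.0
```

{"api": "play_rows", "payload": {"series": [[-0.00975,0,-0.0006,0,-0.122,0,0.015],[-0.00975,0,-0.0006,0,-0.122,0,0.015],[-0.00975,0,-0.0006,0,-0.122,0,0.015],[-0.00975,0,-0.0006,0,-0.122,0,0.015],[-0.00975,0,-0.0006,0,-0.122,0,0.015]]}}

```text
clock: 4.55
position: [477.5, -280.2, 58.4]
ee_rot: [0.43, 0.568, -0.562, -0.42]
contact_force: [1.4, 0.1, -2.9]
gripper_width: 19.7
```

```bash
cat >> h.py <<'E'
def lev():
    p,M,s=tool();d=p[:2]-[554.0,-259.5];print("lever ang",np.degrees(np.arctan2(d[1],d[0]))%360,"r",np.hypot(*d),"yaw",yaw(),p,s["contact_force"],s["gripper_width"])
    a=np.radians(229);print("to notch",step([554+80*np.cos(a),-259.5+80*np.sin(a),p[2]]))
E
python3 -c "
from h import *
lev()"
```

```text
lever ang 195.15072228477248 r 79.22235776515956 yaw 106.13430209464347 [ 477.53128182 -280.20548502   58.44773959] [ 1.40152694  0.1245469  -2.9089366 ] 19.691706916180795
to notch [-44.77304204   0.41954688 -12.01005047]
```

{"api": "play_rows", "payload": {"series": [[-0.00975,0,-0.0006,0,-0.12,0,0.015],[-0.00975,0,-0.0006,0,-0.12,0,0.015],[-0.00975,0,-0.0006,0,-0.12,0,0.015],[-0.00975,0,-0.0006,0,-0.12,0,0.015],[-0.006,0,-0.0003,0,-0.08,0,0.015],[0,0,0,0,0,0,0.015]]}}

```text
clock: 5.15
position: [502.2, -319.1, 58.5]
ee_rot: [0.251, 0.666, -0.66, -0.241]
contact_force: [2.7, -0.8, -0.7]
gripper_width: 20.1
```

```bash
python3 -c "
from h import *
lev()"
```

```text
lever ang 229.02517939756765 r 78.95644778076137 yaw 139.24932866553942 [ 502.2261018  -319.11194605   58.47048478] [ 2.68582606 -0.84433629 -0.6984592 ] 20.11814545782441
to notch [ 0.0392368  -0.01379457  1.04330787]
```

{"api": "play_rows", "payload": {"series": [[0,0,0,0,0,0,0.05],[0,0,0,0,0,0,0.05],[0,0,0,0,0,0,0.05],[0,-0.015,0,0,0,0,0.05],[0,-0.03,0,0,0,0,0.06],[0,-0.04,0,0,0,0,0.085],[0,-0.04,0,0,0,0,0.085],[0,-0.04,-0.02,0,0,0,0.085],[0,-0.02,-0.02,0,0,0,0.085],[0,0,0,0,0,0,0.085]]}}

```text
clock: 6.15
position: [523.6, -287.7, 252.8]
ee_rot: [0.254, 0.665, -0.659, -0.243]
contact_force: [-0.0, -0.1, -0.8]
gripper_width: 84.8
```

Run:
```python
from h import *
grab("wrist","w2");c=cam("w2");im=cv2.imread("pics/w2.png")
piv=np.array([554,-259.5])
n=proj(c,[[554+100*np.cos(np.radians(229)),-259.5+100*np.sin(np.radians(229)),46]])[0];print(n,tool()[0])
x,y=np.clip(n.astype(int),[100,75],[540,405])
a=cv2.resize(im[y-75:y+75,x-100:x+100],None,fx=4,fy=4,interpolation=cv2.INTER_CUBIC);cv2.imwrite("pics/w2c.png",a);print(x-100,y-75)
```

```text
[317.7212945  144.16239945] [ 522.37155114 -287.99229568  251.35334566]
217 69
```

View pics/w2c.png

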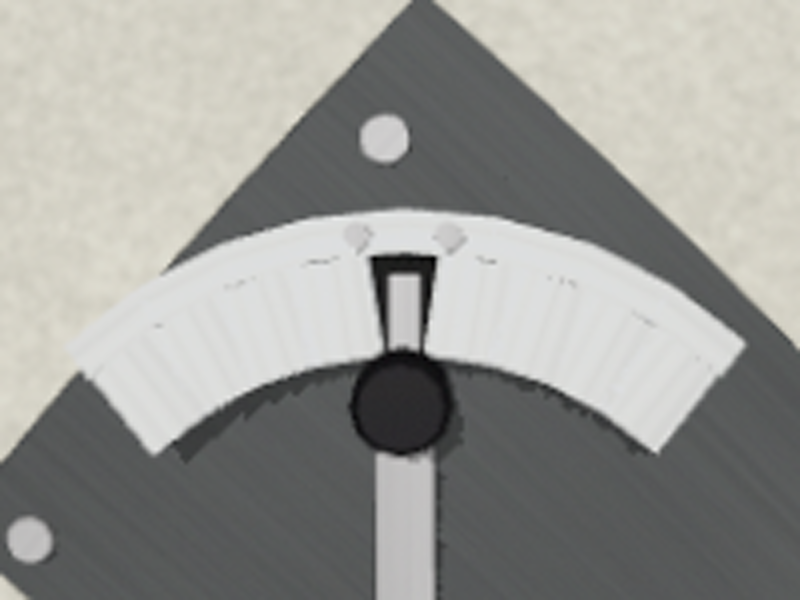

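The pointer sits centred in the slot (pointer at 404, slot 371–437 in the crop). Next is the cover.

Run:
```python
from h import *
c=cam("side0")
print(fit(c,np.array([[330,357],[326,323],[271,356],[274,334]]),H+[0,0,5],[485,266,0]))
print(proj(cam("scene0"),place(fit(c,np.array([[330,357],[326,323],[271,356],[274,334]]),H+[0,0,5],[485,266,0])[0],H+[0,0,5])))
print(tool()[0],yaw(),tool()[2]["joints"],step([490,190,270]))
```

```text
(array([488.86325591, 269.86169195,   0.66568791]), np.float64(1.611903188356168))
[[370.79617822 207.37869137]
 [355.83626022 230.42768513]
 [409.60343839 227.06792453]
 [402.1880468  240.37797266]]
[ 522.37155114 -287.99229568  251.35334566] 138.78354090784313 [-0.23567562  0.31708332 -0.03985901 -0.0062691  -1.19981865 -0.48139873] [ 339.10535451  -17.98228244 -338.46188239]
```

{"api": "play_rows", "payload": {"series": [[0.0293,0,-0.0344,0,0,0,0.085],[0.0293,0,-0.0344,0,0,0,0.085],[0.0293,0,-0.0344,0,0,0,0.085],[0.0293,0,-0.0344,0,0,0,0.085],[0.0293,0,-0.0344,0,0,0,0.085],[0.0293,0,-0.0344,0,0,0,0.085],[0.0293,0,-0.0344,0,0,0,0.085],[0.0293,0,-0.0344,0,0,0,0.085],[0.0293,0,-0.0344,0,0,0,0.085],[0.0293,0,-0.0344,0,0,0,0.085]]}}

```text
clock: 7.2
position: [519.9, 168.6, 235.3]
ee_rot: [-0.251, -0.657, 0.662, 0.26]
contact_force: [1.7, -0.1, -0.8]
gripper_width: 84.9
```

```bash
python3 -c "
from h import *
print(tool()[0],yaw(),step([530,300,240]))"
```

```text
[519.85997133 168.56399346 235.30385034] 137.62777962262376 [  81.12807714   -5.15187934 -103.88450827]
```

{"api": "play_rows", "payload": {"series": [[0.027,-0.004,-0.035,0,0,0,0.085],[0.027,-0.002,-0.035,0,0,0,0.085],[0.027,0,-0.034,0,0,0,0.085],[0,0,0,0,0.085,0,0.085],[0,0,0,0,0.085,0,0.085],[0,0,0,0,0,0,0.085]]}}

```text
clock: 7.8
position: [524.5, 305.2, 227.3]
ee_rot: [-0.304, -0.625, 0.645, 0.319]
contact_force: [0.5, -0.3, -0.1]
gripper_width: 84.9
```

Run:
```python
from h import *
grab("wrist","w3");c=cam("w3");print(tool()[0],yaw())
p=[488.9,269.9,.666];print(proj(c,place(p,H+[0,0,5])).round(0))
```

```text
[524.42128373 304.81636289 227.1570424 ] 127.76854818093675
[[355. 111.]
 [269. 112.]
 [336. 215.]
 [290. 215.]]
```

View pics/w3.png

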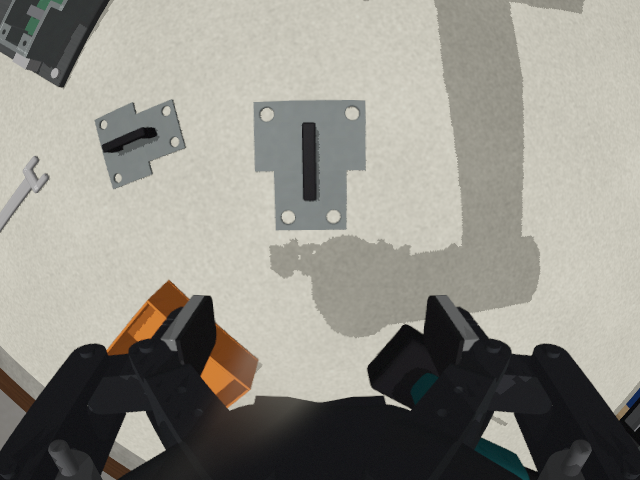

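The cover is square in view, with its holes at about (352,113), (267,114), (333,216) and (288,217).

Run:
```python
from h import *
c=cam("w3");g=cv2.cvtColor(cv2.imread("pics/w3.png"),cv2.COLOR_BGR2GRAY)
uv=[]
for u,v in[(352,113),(267,114),(333,216),(288,217)]:
    w=g[v-9:v+10,u-9:u+10];t=(w>150).astype(np.uint8);n,l,s,ct=cv2.connectedComponentsWithStats(t)
    k=l[9,9];uv.append(ct[k]+[u-9,v-9]);print(s[k,4],uv[-1])
p,e=fit(c,np.array(uv),H+[0,0,2.5],[489,270,.67]);print("cover",p,np.degrees(p[2]),e)
h=place(p,[-5,0,38])[0];print("handle",h,"pix",proj(c,h),tool()[1].round(3))
print(tool()[0],yaw(),step([h[0],h[1],227]))
```

```text
144 [351.60416667 113.02777778]
141 [266.76595745 114.45390071]
145 [333.06896552 215.96551724]
140 [287.90714286 216.46428571]
cover [491.885665   269.1237755    0.66933045] 38.3498097521832 0.35049489715611276
handle [487.96447863 266.02147031  38.        ] pix [[308.91939679 161.27550451]] [[-0.612 -0.033 -0.79 ]
 [ 0.79  -0.016 -0.612]
 [ 0.007 -0.999  0.036]]
[524.42128373 304.81636289 227.1570424 ] 127.76854818093675 [-8.33913713  1.97179585 52.5427236 ]
```

{"api": "play_rows", "payload": {"series": [[-0.004,0,0.025,-0.034,-0.01,0.007,0.085],[-0.004,0,0.025,0,0,0,0.085],[0,0.02,0,0,0,0,0.085],[0,0.03,0,0,0,0,0.085],[0,0.03,0,0,0,0,0.085],[0,0.02,0,0,0,0,0.06],[0,0,0,0,0,0,0.06]]}}

```text
clock: 8.55
position: [486.9, 258.2, 121.7]
ee_rot: [-0.305, -0.635, 0.639, 0.307]
contact_force: [-0.2, -0.2, 0.3]
gripper_width: 60.3
```

```bash
cat >> h.py <<'E'
def rep(target,yd):
    p,M,s=tool();a=np.radians(yd);x=np.array([np.cos(a),np.sin(a),0]);y=np.array([0,0,-1.]);G=np.c_[x,y,np.cross(x,y)]
    print("pos",p.round(1),"yaw",round(yaw(),2),"shift mm",step(target).round(1),"rotvec",R.from_matrix(M.T@G).as_rotvec().round(4),"F",s["contact_force"].round(1),"w",round(s["gripper_width"],1),"t",s["clock"])
E
python3 -c "
from h import *
rep([488,266,21],128.35)"
```

```text
pos [486.9 258.2 121.7] yaw 128.66 shift mm [  5.4 100.7  -6.3] rotvec [-0.0062  0.0055 -0.0001] F [-0.2 -0.2  0.3] w 60.3 t 8.55
```

{"api": "play_rows", "payload": {"series": [[0.0027,0.015,-0.003,-0.006,0.005,0,0.06],[0.0027,0.02,-0.003,0,0,0,0.06],[0,0.02,0,0,0,0,0.06],[0,0.015,0,0,0,0,0.06],[0,0.01,0,0,0,0,0.06],[0,0.006,0,0,0,0,0.06],[0,0,0,0,0,0,0.06]]}}

```text
clock: 9.25
position: [492.3, 265.2, 38.6]
ee_rot: [0.308, 0.64, -0.635, -0.305]
contact_force: [-0.5, -0.4, 0.7]
gripper_width: 59.9
```

```bash
python3 -c "
from h import *
rep([488,266,21],128.35)"
```

```text
pos [492.3 265.2  38.6] yaw 128.61 shift mm [ 3.4 17.5  3. ] rotvec [ 0.0084  0.0045 -0.0015] F [-0.5 -0.4  0.7] w 59.9 t 9.25
```

{"api": "play_rows", "payload": {"series": [[0.002,0.008,0.002,0.004,0.004,0,0.06],[0.001,0.006,0.001,0,0,0,0.06],[0,0.003,0,0,0,0,0.045],[0,0,0,0,0,0,0.045]]}}

```text
clock: 9.65
position: [489.0, 266.6, 22.3]
ee_rot: [0.309, 0.639, -0.634, -0.306]
contact_force: [0.8, -0.2, -0.7]
gripper_width: 44.7
```

```bash
python3 -c "
from h import *
rep([488,266,21],128.35)"
```

```text
pos [489.  266.6  22.3] yaw 128.4 shift mm [0.1 1.3 1.1] rotvec [ 0.0081  0.001  -0.0014] F [ 0.8 -0.2 -0.7] w 44.7 t 9.65
```

Positioned; close on the bar.

{"api": "play_rows", "payload": {"series": [[0,0.001,0.001,0.006,0,0,0.0],[0,0,0,0,0,0,0.0],[0,0,0,0,0,0,0.0],[0,0,0,0,0,0,0.0],[0,0,0,0,0,0,0.0]]}}

```text
clock: 10.15
position: [488.4, 266.3, 21.7]
ee_rot: [0.308, 0.637, -0.636, -0.307]
contact_force: [0.1, -0.1, 0.0]
gripper_width: 10.5
```

```bash
python3 -c "
from h import *
rep([488,266,21],128.35);print(tool()[1].round(4))"
```

```text
pos [488.4 266.3  21.7] yaw 128.42 shift mm [-0.   0.7  0.5] rotvec [ 0.0026  0.0013 -0.0013] F [ 0.1 -0.1  0. ] w 10.5 t 10.15
[[-6.215e-01  2.900e-03 -7.834e-01]
 [ 7.834e-01  6.000e-04 -6.215e-01]
 [-1.300e-03 -1.000e+00 -2.600e-03]]
```

{"api": "play_rows", "payload": {"series": [[0,-0.005,0,0,0,0,0],[0,-0.01,0,0,0,0,0],[0,-0.015,0,0,0,0,0],[0,-0.015,0,0,0,0,0],[0,-0.02,0,0,0,0,0],[0,-0.02,0,0,0,0,0],[0,-0.02,0,0,0,0,0],[0,-0.02,0,0,0,0,0],[0,-0.015,0,0,0,0,0],[0,-0.005,0,0,0,0,0]]}}

```text
clock: 11.15
position: [484.7, 263.4, 173.9]
ee_rot: [-0.308, -0.635, 0.638, 0.309]
contact_force: [-0.1, -0.9, -3.6]
gripper_width: 10.4
```

```bash
python3 -c "
from h import *
rep([501.5,-94.1,160],95.93)"
```

```text
pos [484.7 263.4 173.9] yaw 128.27 shift mm [-291.    15.   208.2] rotvec [-0.0052  0.5645 -0.0015] F [-0.1 -0.9 -3.6] w 10.4 t 11.15
```

{"api": "play_rows", "payload": {"series": [[-0.015,0,0.01,0,0,0,0],[-0.025,0,0.018,0,0,0,0],[-0.03,0,0.0215,0,0,0,0],[-0.03,0,0.0215,0,0,0,0],[-0.03,0,0.0215,0,0,0,0],[-0.03,0,0.0215,0,0,0,0],[-0.03,0,0.0215,0,0,0,0],[-0.03,0,0.0215,0,0,0,0],[-0.02,0,0.0145,0,0,0,0],[-0.01,0,0.007,0,0,0,0]]}}

```text
clock: 12.15
position: [490.8, -60.0, 169.2]
ee_rot: [-0.303, -0.632, 0.641, 0.314]
contact_force: [-0.2, -0.3, -3.6]
gripper_width: 10.7
```

{"api": "play_rows", "payload": {"series": [[0,0,0,0,0.07,0,0],[0,0,0,0,0.09,0,0],[0,0,0,0,0.09,0,0],[0,0,0,0,0.09,0,0],[0,0,0,0,0.09,0,0],[0,0,0,0,0.07,0,0],[0,0,0,0,0.03,0,0],[0,0,0,0,0,0,0]]}}

```text
clock: 12.95
position: [479.5, -68.6, 162.3]
ee_rot: [-0.464, -0.515, 0.536, 0.482]
contact_force: [-0.6, 0.1, -3.5]
gripper_width: 10.8
```

```bash
python3 -c "
from h import *
rep([501.5,-94.1,140],95.93)"
```

```text
pos [479.5 -68.6 162.3] yaw 95.96 shift mm [-27.7  21.5 -20.1] rotvec [-0.0388  0.0005 -0.0009] F [-0.6  0.1 -3.5] w 10.8 t 12.95
```

{"api": "play_rows", "payload": {"series": [[-0.007,0.002,-0.005,-0.013,0,0,0],[-0.007,0.003,-0.005,-0.013,0,0,0],[-0.007,0.003,-0.005,-0.013,0,0,0],[-0.006,0.003,-0.005,0,0,0,0],[0,0.003,0,0,0,0,0],[0,0,0,0,0,0,0]]}}

```text
clock: 13.55
position: [502.3, -97.1, 145.1]
ee_rot: [-0.474, -0.525, 0.526, 0.473]
contact_force: [-0.3, -1.0, -3.4]
gripper_width: 11.4
```

```bash
python3 -c "
from h import *
rep([501.5,-94.1,120],95.93)"
```

```text
pos [502.3 -97.1 145.1] yaw 95.96 shift mm [ 3.1 25.1  0.5] rotvec [-0.0001  0.0005 -0.0007] F [-0.3 -1.  -3.4] w 11.4 t 13.55
```

{"api": "play_rows", "payload": {"series": [[0.001,0.009,0,0,0,0,0],[0.001,0.009,0,0,0,0,0],[0,0.009,0,0,0,0,0],[0,0.006,0,0,0,0,0],[0,0,0,0,0,0,0]]}}

```text
clock: 14.05
position: [501.5, -94.4, 108.5]
ee_rot: [-0.473, -0.525, 0.526, 0.473]
contact_force: [-0.6, -0.4, -3.5]
gripper_width: 10.7
```

```bash
python3 -c "
from h import *
rep([501.5,-94.1,99],95.93)"
```

```text
pos [501.5 -94.4 108.5] yaw 96.01 shift mm [ 0.3  9.5 -0.1] rotvec [-0.0017  0.0015 -0.0005] F [-0.6 -0.4 -3.5] w 10.7 t 14.05
```

Lower the remaining 9 mm and check with images.

{"api": "play_rows", "payload": {"series": [[0,0.004,0,0,0,0,0],[0,0.003,0,0,0,0,0],[0,0.002,0,0,0,0,0],[0,0,0,0,0,0,0],[0,0,0,0,0,0,0]]}}

```text
clock: 14.55
position: [502.1, -94.2, 99.2]
ee_rot: [-0.473, -0.525, 0.526, 0.473]
contact_force: [-0.9, 0.1, -3.1]
gripper_width: 10.5
```

Run:
```python
from h import *
rep([501.5,-94.1,99],95.93)
p=[506.5,-93.6,.1035]
T=[]
for n,s,f in(("wrist","w4",2.5),("scene","s4",4)):
    im=grab(n,s)[:,:,::-1];c=cam(s);q=proj(c,place(p,H+[0,0,82]));t=proj(c,place(p,H+[0,0,62]));print(n,q.round(1).tolist(),t.round(1).tolist())
    lo=(q.min(0)-15).astype(int).clip(0);hi=(q.max(0)+15).astype(int)
    a=im[lo[1]:hi[1],lo[0]:hi[0]];k=min(400/a.shape[1],590/a.shape[0]);print(lo,k)
    a=cv2.resize(a,None,fx=k,fy=k,interpolation=cv2.INTER_CUBIC);b=np.zeros((600,400,3),np.uint8);b[:a.shape[0],:a.shape[1]]=a[:600,:400];T.append(b)
cv2.imwrite("pics/v4.png",np.hstack(T))
```

```text
pos [502.1 -94.2  99.2] yaw 96.06 shift mm [0.2 0.2 0.6] rotvec [-0.0004  0.0022 -0.0008] F [-0.9  0.1 -3.1] w 10.5 t 14.55
wrist [[417.1, 187.2], [226.2, 186.5], [363.9, 383.3], [277.7, 383.2]] [[406.8, 181.4], [236.1, 180.9], [360.4, 362.4], [281.0, 362.3]]
[211 171] 1.8099547511312217
scene [[237.3, 235.7], [198.3, 251.6], [251.0, 273.8], [228.7, 283.5]] [[238.5, 242.4], [200.1, 258.2], [252.0, 280.3], [230.1, 290.0]]
[183 220] 4.878048780487805
```

View pics/v4.png

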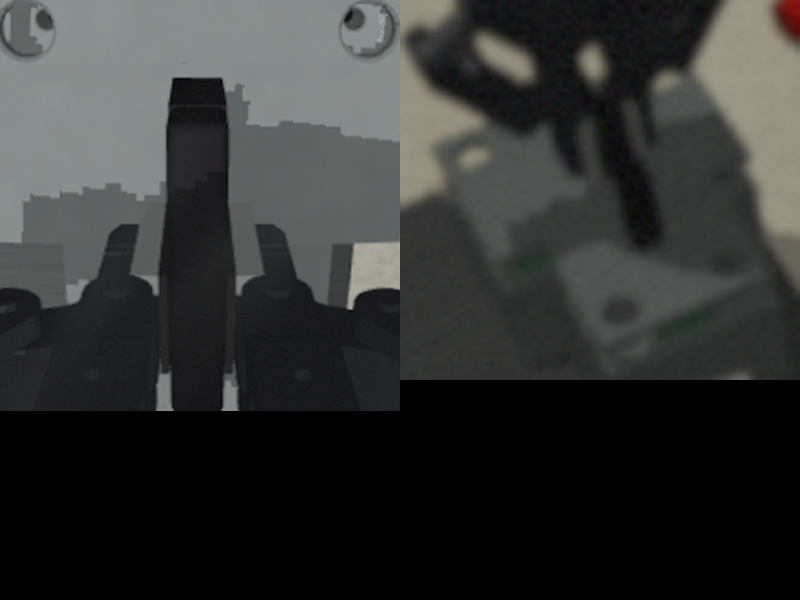

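The wrist crop shows both wide threads whole inside their holes. Holes are at about (226,187) and (414,187) px, threads at (235,181) and (407,181), all within 3 px of the prediction for an aligned cover. In the scene crop the narrow holes are within about 1 px of prediction. I am handing it in.

```bash
python3 -c "
from h import *
rep([501.5,-94.1,99],95.93);print(job_done())"
```

```text
pos [502.1 -94.2  99.3] yaw 96.05 shift mm [0.2 0.3 0.6] rotvec [-0.0004  0.0022 -0.0008] F [-0.2  0.2 -2.3] w 10.8 t 14.65
the job is handed in; nothing more can be done
None
```

I locked the fixture first, then lifted the cover by its handle and hovered it over the housing. The job is handed in at about 14.7 s on the robot's clock, with the cover still held.

- **Lever:** I gripped the knob, turned it about 70° anticlockwise into the notch and let go. The wrist picture taken after release showed the pointer centred in the slot. I did not look at it again after that, but nothing went near it.
- **Cover position:** By the tool pose, the underside is about 15 mm above the rim, level to within about 0.003 rad. The tool is within 1 mm and 0.2° of the target.
- **Holes:** The wrist picture showed both wide threads whole inside their cover holes, off by less than about 1 mm. The narrow threads were hidden from the wrist camera. I checked the narrow holes only in the coarser scene view, where they were about 1 px (roughly 2 mm) from the expected spot.
- **Height disagreement:** The spacing of the wide holes in the wrist picture suggests a slightly lower hover, about 13 mm. That is still inside the 6–30 mm band.
- **Grip and contact:** The gripper stayed closed on the handle at 10.8 mm. The force reading matched the cover's weight, about 3.5 N, during the carry. The final reading was a little lower, at 2.3 N, and I saw no sign of contact in the pictures.

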